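Dry-fit a tiered brooch and check it under the hand lens

ROBOT

A 6-joint arm with a two-finger parallel gripper is mounted at the origin on a cart in front of the work surface, level with it; the furniture and walls round the work are solid. World frame = base frame: x ahead of the robot, y to its left, z up, the work surface at z = 0. Lengths are in m, angles in rad, forces in N, time in s.
With the tool pointing down it reaches from about 0.375 to 0.9 m from the base axis. Payload 3.1 kg.
Tool frame: the origin (TCP) lies between the finger pads; the fingertips stand 14 mm ahead of it and the grasp point (between the pads) lies 5 mm behind it; z points along the fingers, y is the line along which they close (so a half turn about z gives the same grasp; the last joint's range is limited). The gripper opens to 87 mm and grips with 3 to 60 N. Pads are 19 mm wide; open, the fingers measure 117 mm over their backs; the gripper's body (75 mm by 190 mm) begins 51 mm behind the grasp point.
Start: joints at [1.167, 0.527, 1.433, -0, 1.181, -0.178], TCP at [0.14, 0.609, 0.237] pointing down, gripper open.
Joint ranges: [-3.08, 3.08], [-0.75, 2.2], [0.22, 2.44], [-1.43, 4.57], [0, 2.65], [-2.85, 2.85]. Speed limits (rad/s): [2.79, 2.79, 3.14, 3.14, 3.14, 3.14].

INTERFACE

Orientations are given as a unit quaternion [w, x, y, z].
In Python, from plant import sensors, viewer, finish_job gives the robot as it stands.
- The arm moves only by the tool arm_command, never from a script. Its argument "series" is a list of rows, each an object of numbers: "tx", "ty", "tz": the shift along the tool's x, y, z in m; "wx", "wy", "wz": the turn, a rotation vector about the tool's x, y, z in degrees. A call has 1 to 8 rows; each row is the pose to reach, as a shift and turn from the pose commanded when the call began, along the tool's axes at that moment; what a row does not reach only later rows make up. A row lasts 1/10 s, in which the tool goes at most 50 mm and 8.59 degrees, less where a joint would pass 70% of its speed; a pose out of reach is approached as far as the arm can. A call with a gripper value outside its range is refused whole. "fingers" is the closure, from -1 (fully open) to 1 (shut), set as the call begins (left out, the last holds). The fingers move at their own pace and stop on an object; "grip_force" is the grip in N (left out, the last holds). Time passes only in rows, so rows that repeat a pose let the fingers close. It gives the time, the measured TCP pose, the force, the opening and the grip force at its end, in the units of the state.
- sensors.get_state(): the state, without advancing time (a new reading comes with each control period).
- viewer.capture(name): name is "scene" or "top" or "wrist"; returns (picture, depth): 480x640x3 uint8, red, green, blue; 480x640 float32, m along the optical axis (not along the pixel's ray), 0 where there is no reading.
- viewer.camera_model(name): a dict with "fx", "fy", "cx", "cy" (pixels), "R" (3x3) and "t" (3): a world point X has camera coordinates R X + t. Camera axes: x right, y down, z forward; pixel columns grow to the right and rows downward; lengths in m; the calibration is good to about 2 mm. A picture is of the moment at which its call begins: read the wrist's pose just before it. camera_model takes no time and is no camera call; for the wrist camera it gives the pose at the moment of the call.
- finish_job(): hands the job in; it is judged then, once.
Trained networks look in the newest picture that a camera, given by its name, has taken for a name from the list of things; names that differ only in an ending like _2 or _b are one class to them, and where a whole thing is asked for, a point or a joint stands for the part that bears it (a point fixed in the world has none). Each returns a list of dicts, best first, with "p" (0 to 1); they miss things now and then, are a little off and sometimes report something else, mostly with a low value. They report only what shows in the picture. A call takes as long as a camera call. They do not tell look-alikes from the thing itself.
- viewer.find_in(camera, label): "location" ([column, row] in pixels, amid what is visible of it).
- viewer.mark_of(camera, label): "location" ([column, row] in pixels: a listed point, or the origin of a listed thing).
The state is a dict: "t": time; "joint_pos": joint angles; "joint_vel": joint speeds; "joint_efforts": joint torques, N m; "tool_pos": TCP position; "orientation": TCP orientation; "ft_force": force on the tool from outside, world axes, zero at the start; "wrist_torque": the same for the moment, N m; "grip_width": opening from 0.0 (shut) to 1.0 (fully open); "grasp_force": force on a finger pad.
Only numpy, scipy, OpenCV 4.12 (cv2) and the standard library are available. Lean on these libraries where they do the work, as an engineer would, in place of code of your own. Each camera call takes 0.05 s, during which the arm holds its last target. There are 200 camera calls.

TASK

Dry-fit the flower brooch: on the soldering block, nest the brass cup in the copper cup and the silver cup in the brass one, each seated straight on the floor of the next, and let go. Then take the hand lens from its rest and hold it level over the middle of the nest, touching nothing, with its glass at the height of the scribing block's needle point, which marks the focal height; leave the needle as it is set. Finish while still holding the lens there.

Things in the scene. Friction and masses are not known exactly. Their poses are not given: they have to be found in the camera images.
- copper_cup: Copper cup, the largest: 62 mm across the rim, 15 mm high, foot 26 mm across, open on top, loose on the middle of the soldering block. Origin: centre of its underside, z up through the mouth. Inner floor: a steep-sided recess 24 mm across, 3 mm above the origin. 60 g.
- brass_cup: Brass cup, the middle one: 44 mm across the rim, 23 mm high, foot 19 mm across; nearly upright outside over the top 10 mm, narrowing below. Stands on the bench. Origin: centre of its underside, z up. Inner floor 3 mm above the origin, about 17 mm across. Nested, its rim stands 11 mm above the copper rim. About 40 g.
- silver_cup: Silver cup, the smallest: 30 mm across the rim, 29 mm high, foot 14 mm across, nearly upright over the top 16 mm, gold granules on its floor. Stands on the bench; it and the brass cup may have changed places. Origin: centre of its underside, z up. Nested, its rim stands 9 mm above the brass rim. 25 g.
- solder_block: Pale honeycomb soldering block, 100 x 68 x 22 mm, fixed to the bench. Origin: centre of its underside, x along its length, z up; its top is 22 mm above the origin.
- lens: Hand lens, 85 g. Origin: centre of the glass; z: axis of the glass; handle along -x. Brass ring 60 mm across, 8 mm thick; neck to x = -43 mm, flat-sided wooden handle (14 mm wide along y, 12 mm high) to -135 mm. Lies with the ring's far edge on the bench and the handle raised in the rest, z leaning 13 degrees; at x = -60 mm the handle is free to grip and its centre is about 24 mm above the bench.
- lens_rest: Dark wooden rest, 52 mm wide, 36 mm high, fixed to the bench, with a 23 mm wide notch in which the handle lies. Origin: centre of its underside; the glass lies 100 mm from it toward its +x.
- needle_point (a point): Point of the scribing block's steel needle, a thin level rod at 105 to 135 mm above the bench: its height is the focal height at which the middle of the glass (origin of the hand lens) is to be held.
- scribing_block: Scribing block (surface gauge) behind the work: iron base 56 x 72 mm fixed to the bench, steel spindle to 164 mm, on it a clamp with brass nut that carries the needle. Origin: centre of its underside; the needle points along its -x axis, its point at x = -64, y = 13 mm. The clamp slides up or down if pushed with about 8 N.
Mind the look-alikes: they are no part of the job. What is shaped like the silver_cup but green or pink is not meant.

How it is judged:
By the outcome, as a careful person would: the job done as asked, in the order asked, and still so for the second after the job is handed in, while the arm keeps its last pose, push and grip.
It also fails if it takes over 72 s, if anything falls off the work surface, if the arm or the gripper's body presses on something with over 40 N, if the wrist force passes 120 N, or if a joint passes its speed limit or range.

## Working session

There is one attempt and no reset: what is moved stays moved. The work goes in short steps, Python scripts to look and compute and a tool call to move; the robot and the scene stay as the last step left them, time stands still between calls to the robot, and variables do not carry over. Pictures are saved under pics/ and viewed, at most 13 in all, crops included, and the job is handed in when it is done.

Besides the shell and the picture viewer there is one more tool, called after "Request:" as a command line: name --argument value ..., lists and objects as JSON in quotes. arm_command: Moves the arm, as the interface text tells. Its arguments: {"type":"object","properties":{"series":{"type":"array"},"fingers":{"type":"number"},"grip_force":{"type":"number"}},"required":["series"]}

```bash
mkdir -p pics; ls
cat > h.py <<'E'
import numpy as np, cv2
from plant import sensors, viewer
def px2w(m,u,v,d):
    c=np.array([(u-m['cx'])/m['fx']*d,(v-m['cy'])/m['fy']*d,d]); return np.array(m['R']).T@(c-np.array(m['t']))
def ray_z(m,u,v,z):
    R=np.array(m['R']);o=-R.T@np.array(m['t']);r=R.T@np.array([(u-m['cx'])/m['fx'],(v-m['cy'])/m['fy'],1]);return o+r*(z-o[2])/r[2]
def w2px(m,X):
    c=np.array(m['R'])@np.array(X)+np.array(m['t']);return np.array([c[0]/c[2]*m['fx']+m['cx'],c[1]/c[2]*m['fy']+m['cy'],c[2]])
def cloud(m,d):
    v,u=np.mgrid[:480,:640];c=np.stack([(u-m['cx'])/m['fx']*d,(v-m['cy'])/m['fy']*d,d],-1);return (c-np.array(m['t']))@np.array(m['R'])
def cap(n,f=None):
    m=viewer.camera_model(n);p,d=viewer.capture(n)
    if f: cv2.imwrite('pics/'+f,p[:,:,::-1]); np.savez('pics/'+f[:-4],d=d,p=p,**{k:np.array(x) for k,x in m.items()})
    return m,p,d
E
python3 - <<'E'
from h import *
np.set_printoptions(precision=4,suppress=True)
s=sensors.get_state();print(s)
for n in['top','scene']:
    m,p,d=cap(n,n+'0.png'); print(n,m['fx'],-np.array(m['R']).T@np.array(m['t']))
    for L in['copper_cup','brass_cup','silver_cup','solder_block','lens','lens_rest','scribing_block','needle_point']:
        for w in('mark_of','find_in'):
            for r in getattr(viewer,w)(n,L)[:4]:
                u,v=r['location'];i,j=int(np.clip(v,0,479)),int(np.clip(u,0,639));print(L,w,round(r['p'],2),np.round([u,v]),px2w(m,u,v,d[i,j]))
E
```

```text
pics
{'t': 0.0, 'joint_pos': array([ 1.1665,  0.5285,  1.4339,  0.    ,  1.1814, -0.1785]), 'joint_vel': array([-0.0008,  0.0013,  0.0009,  0.0005, -0.0022, -0.0006]), 'joint_efforts': array([ -0.0013, -44.0048, -17.6588,   0.0632,   0.0584,  -0.0002]), 'tool_pos': array([0.1396, 0.6085, 0.2356]), 'orientation': array([-0.0003,  0.1127,  0.9936, -0.001 ]), 'ft_force': array([ 0.1586,  0.6703, -0.4333]), 'wrist_torque': array([ 0.0347, -0.0055,  0.018 ]), 'grasp_force': 0.0, 'grip_width': 0.999874138568817}
top 555.8378268631369 [ 0.421  -0.2138  1.2339]
copper_cup mark_of 0.63 [318. 270.] [ 0.5038 -0.1938  0.0235]
copper_cup find_in 0.58 [319. 272.] [ 0.5001 -0.1943  0.0267]
brass_cup mark_of 0.63 [407. 304.] [ 0.4327 -0.3893  0.0013]
brass_cup find_in 0.59 [409. 303.] [ 0.4353 -0.3936  0.0053]
silver_cup mark_of 0.74 [416. 257.] [ 0.5331 -0.4055  0.0296]
silver_cup mark_of 0.65 [308. 332.] [ 0.3697 -0.1718  0.0052]
silver_cup mark_of 0.56 [278. 226.] [ 0.6032 -0.1019  0.0049]
silver_cup mark_of 0.43 [311. 225.] [ 0.6074 -0.1754  0.0055]
silver_cup find_in 0.68 [421. 259.] [ 0.5321 -
[... 1713 characters left out ...]
] [ 0.487  -0.175   0.0192]
solder_block find_in 0.96 [330. 304.] [ 0.4866 -0.1748  0.0185]
lens mark_of 0.77 [257. 357.] [ 0.4987 -0.0256  0.0122]
lens find_in 0.73 [267. 366.] [ 0.4683 -0.013   0.0222]
lens_rest mark_of 0.84 [298. 405.] [0.3998 0.006  0.0112]
lens_rest mark_of 0.64 [324. 293.] [ 0.5072 -0.1862  0.0237]
lens_rest find_in 0.6 [296. 402.] [0.4012 0.0081 0.0164]
scribing_block mark_of 0.84 [225. 272.] [ 0.6779 -0.1422  0.0148]
scribing_block find_in 0.94 [217. 262.] [ 0.6978 -0.1448  0.0242]
needle_point mark_of 0.87 [228. 224.] [ 0.8102 -0.2809 -0.002 ]
needle_point mark_of 0.28 [301. 406.] [0.3993 0.001  0.0057]
needle_point find_in 0.77 [208. 206.] [ 0.7047 -0.1428  0.1264]
```

Run:
```python
import cv2
p=cv2.imread('pics/scene0.png');cv2.imwrite('pics/v1.png',cv2.resize(p[160:440,160:510],(750,600),interpolation=cv2.INTER_CUBIC))
p=cv2.imread('pics/top0.png');cv2.imwrite('pics/v2.png',cv2.resize(p[140:360,200:460],(709,600),interpolation=cv2.INTER_CUBIC))
```

```text
(no output)
```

View pics/v1.png

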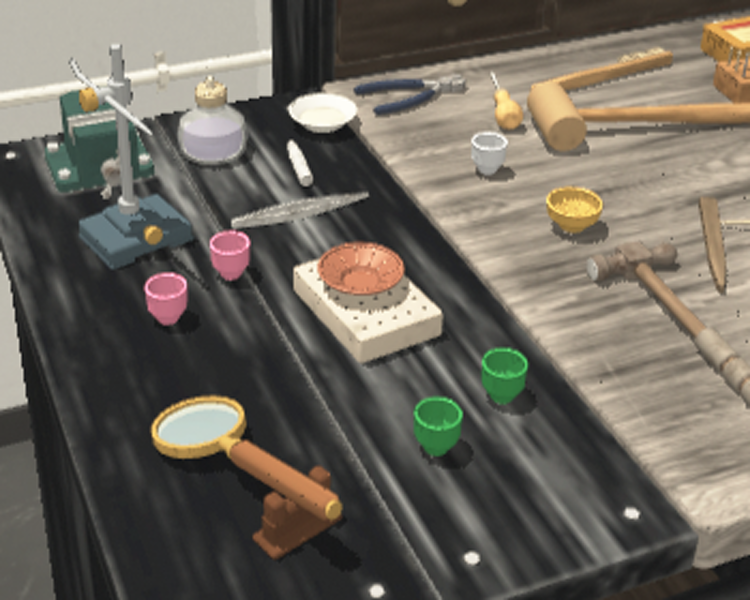

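View pics/v2.png

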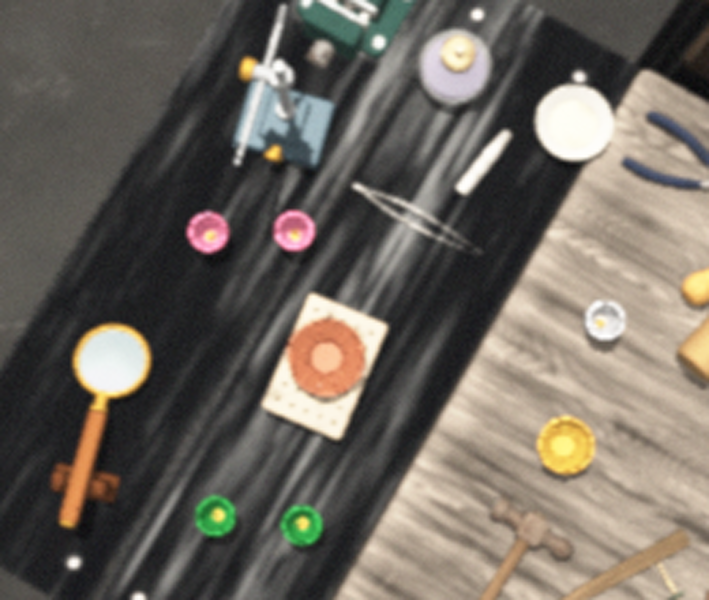

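The silver cup is the pale one: scene (388,231), top (421,258). The brass cup is at scene (428,258), top (408,303). The pink pair (scene 235,300 and 268,280) and the green pair (scene 364,360 and 395,336) are look-alikes, wrong in colour. Next I'll measure the rims and the needle, and plan the approach.

```bash
cat >> h.py <<'E'
from scipy.spatial.transform import Rotation as Ro
np.set_printoptions(precision=4,suppress=True)
def pose():
    s=sensors.get_state();q=s['orientation'];return np.array(s['tool_pos']),Ro.from_quat([q[1],q[2],q[3],q[0]]).as_matrix()
def shift(tgt,p=None,R=None):
    if p is None:p,R=pose()
    return R.T@(np.array(tgt)-p)
def rim(P,c,h,r,tol=.004,rad=None):
    "fit circle to cloud points near height h around c"
    Q=P.reshape(-1,3);Q=Q[(np.hypot(*(Q[:,:2]-c).T)<r*1.5)&(abs(Q[:,2]-h)<tol)]
    from scipy.optimize import least_squares
    f=least_squares(lambda x:np.hypot(Q[:,0]-x[0],Q[:,1]-x[1])-x[2],[*c,r],loss='soft_l1',f_scale=.001)
    return f.x,len(Q),np.median(Q[:,2])
E
python3 - <<'E'
from h import *
for n in['top','scene']:
    m=dict(np.load(f'pics/{n}0.npz'));P=cloud(m,m['d'])
    for nm,c,h,r in[('cop',(.5,-.193),.037,.031),('br',(.437,-.395),.023,.022),('si',(.535,-.422),.029,.015)]:
        print(n,nm,rim(P,c,h,r))
    Q=P.reshape(-1,3);k=(abs(Q[:,0]-.66)<.05)&(abs(Q[:,1]+.14)<.04)&(Q[:,2]>.1)&(Q[:,2]<.14);print(Q[k][np.argsort(Q[k][:,0])][:6],k.sum())
mt=dict(np.load('pics/top0.npz'));ms=dict(np.load('pics/scene0.npz'))
# tip triangulation from mark_of
def ray(m,u,v):
    R=m['R'];return -R.T@m['t'],(lambda r:r/np.linalg.norm(r))(R.T@np.array([(u-m['cx'])/m['fx'],(v-m['cy'])/m['fy'],1]))
o1,d1=ray(mt,288,198);o2,d2=ray(ms,228.5,224)
s=np.linalg.lstsq(np.c_[d1,-d2],o2-o1,rcond=None)[0];print('tip',o1+d1*s[0],o2+d2*s[1])
p,R=pose();print(R)
for t in[(.47,.3,.237),(.5,-.1,.237),(.437,-.37,.237)]:
    print(t,shift(t,p,R));p=np.array(t)
mw=viewer.camera_model('wrist');print(mw['fx'],R.T@(-mw['R'].T@mw['t']-pose()[0]),mw['R']@R)
E
```

```text
top cop (array([ 0.5031, -0.1968,  0.0277]), 252, np.float64(0.03538822471233928))
top br (array([ 0.4343, -0.387 ,  0.0206]), 71, np.float64(0.023890272084880402))
top si (array([ 0.5336, -0.4185,  0.0137]), 36, np.float64(0.03000052906785448))
[[ 0.6389 -0.1308  0.1274]
 [ 0.6401 -0.1311  0.1317]
 [ 0.6433 -0.1306  0.1261]
 [ 0.6444 -0.133   0.1311]
 [ 0.6475 -0.1326  0.1256]
 [ 0.6489 -0.1348  0.1289]] 159
scene cop (array([ 0.5049, -0.1934,  0.0289]), 275, np.float64(0.035227105396732905))
scene br (array([ 0.4367, -0.3844,  0.0206]), 184, np.float64(0.023112875418233494))
scene si (array([ 0.5361, -0.4158,  0.0135]), 119, np.float64(0.0289806954989621))
[[ 0.6428 -0.1291  0.1259]
 [ 0.6434 -0.1277  0.1263]
 [ 0.6453 -0.1296  0.1265]
 [ 0.6465 -0.1287  0.1265]
 [ 0.6471 -0.1294  0.1277]
 [ 0.6491 -0.1291  0.1254]] 294
tip [ 0.6446 -0.1322  0.1199] [ 0.6472 -0.1299  0.1206]
[[-0.9746  0.2239 -0.    ]
 [ 0.2239  0.9746 -0.    ]
 [ 0.     -0.0001 -1.    ]]
(0.47, 0.3, 0.237) [-0.3909 -0.2274 -0.0005]
(0.5, -0.1, 0.237) [-0.1188 -0.3831  0.    ]
(0.437, -0.37, 0.237) [ 0.001  -0.2773  0.    ]
398.87389383698184 [ 0.0688  0.0001 -0.1487] [[-0.0006  1.     -0.0002]
 [-0.9674 -0.0006 -0.2531]
 [-0.2531  0.      0.9674]]
```

Request:
arm_command --series '[{"tx": -0.39,"ty": -0.227},{"tx": -0.39,"ty": -0.227},{"tx": -0.39,"ty": -0.227},{"tx": -0.39,"ty": -0.227},{"tx": -0.39,"ty": -0.227},{"tx": -0.39,"ty": -0.227},{"tx": -0.39,"ty": -0.227},{"tx": -0.39,"ty": -0.227}]' --fingers -1 --grip_force 20

```text
invalid input at $.series[0]: expected keys tx, ty, tz, wx, wy, wz
```

Request:
arm_command --series '[{"tx": -0.39,"ty": -0.227,"tz": 0,"wx": 0,"wy": 0,"wz": 0},{"tx": -0.39,"ty": -0.227,"tz": 0,"wx": 0,"wy": 0,"wz": 0},{"tx": -0.39,"ty": -0.227,"tz": 0,"wx": 0,"wy": 0,"wz": 0},{"tx": -0.39,"ty": -0.227,"tz": 0,"wx": 0,"wy": 0,"wz": 0},{"tx": -0.39,"ty": -0.227,"tz": 0,"wx": 0,"wy": 0,"wz": 0},{"tx": -0.39,"ty": -0.227,"tz": 0,"wx": 0,"wy": 0,"wz": 0},{"tx": -0.39,"ty": -0.227,"tz": 0,"wx": 0,"wy": 0,"wz": 0},{"tx": -0.39,"ty": -0.227,"tz": 0,"wx": 0,"wy": 0,"wz": 0}]' --fingers -1 --grip_force 20

```text
t: 2.5
tool_pos: [0.4332, 0.3341, 0.2368]
orientation: [0.0, 0.113, 0.994, 0.0]
ft_force: [0.7, 0.8, 0.7]
grip_width: 1.002
grasp_force: 0.0
```

Request:
arm_command --series '[{"tx": -0.17,"ty": -0.4,"tz": 0,"wx": 0,"wy": 0,"wz": 0},{"tx": -0.17,"ty": -0.4,"tz": 0,"wx": 0,"wy": 0,"wz": 0},{"tx": -0.17,"ty": -0.4,"tz": 0,"wx": 0,"wy": 0,"wz": 0},{"tx": -0.17,"ty": -0.4,"tz": 0,"wx": 0,"wy": 0,"wz": 0},{"tx": -0.17,"ty": -0.4,"tz": 0,"wx": 0,"wy": 0,"wz": 0},{"tx": -0.17,"ty": -0.4,"tz": 0,"wx": 0,"wy": 0,"wz": 0},{"tx": -0.17,"ty": -0.4,"tz": 0,"wx": 0,"wy": 0,"wz": 0},{"tx": -0.17,"ty": -0.4,"tz": 0,"wx": 0,"wy": 0,"wz": 0}]'

```text
t: 3.3
tool_pos: [0.502, -0.0603, 0.2369]
orientation: [0.0, 0.113, 0.994, 0.0]
ft_force: [1.8, 0.6, -0.2]
grip_width: 0.997
grasp_force: 0.0
```

Request:
arm_command --series '[{"tx": -0.008,"ty": -0.333,"tz": 0.097,"wx": 0,"wy": 0,"wz": 0},{"tx": -0.008,"ty": -0.333,"tz": 0.097,"wx": 0,"wy": 0,"wz": 0},{"tx": -0.008,"ty": -0.333,"tz": 0.097,"wx": 0,"wy": 0,"wz": 0},{"tx": -0.008,"ty": -0.333,"tz": 0.097,"wx": 0,"wy": 0,"wz": 0},{"tx": -0.008,"ty": -0.333,"tz": 0.097,"wx": 0,"wy": 0,"wz": 0},{"tx": -0.008,"ty": -0.333,"tz": 0.097,"wx": 0,"wy": 0,"wz": 0},{"tx": -0.008,"ty": -0.333,"tz": 0.097,"wx": 0,"wy": 0,"wz": 0},{"tx": -0.008,"ty": -0.333,"tz": 0.097,"wx": 0,"wy": 0,"wz": 0}]'

```text
t: 4.1
tool_pos: [0.434, -0.3909, 0.1382]
orientation: [0.001, 0.116, 0.993, -0.002]
ft_force: [0.3, 0.3, 0.8]
grip_width: 0.998
grasp_force: 0.0
```

Run:
```python
from h import *
print(pose()[0])
m,p,d=cap('wrist','w1.png');P=cloud(m,d)
print(rim(P,(.4355,-.386),.022,.022,.003))
for L in('brass_cup','silver_cup'):
    for r in viewer.mark_of('wrist',L)[:3]:print(L,r['p'],r['location'],ray_z(m,*r['location'],0))
```

```text
[ 0.434  -0.3909  0.1382]
(array([ 0.4356, -0.3874,  0.0195]), 254, np.float64(0.022101856977330664))
brass_cup 0.61 [326.5, 233.5] [ 0.438  -0.3873  0.    ]
silver_cup 0.78 [317.1, 357.1] [ 0.5364 -0.4179  0.    ]
silver_cup 0.55 [609.2, 71.6] [ 0.3726 -0.1781  0.    ]
silver_cup 0.54 [613.3, 271.3] [ 0.5167 -0.1822  0.    ]
```

View pics/w1.png

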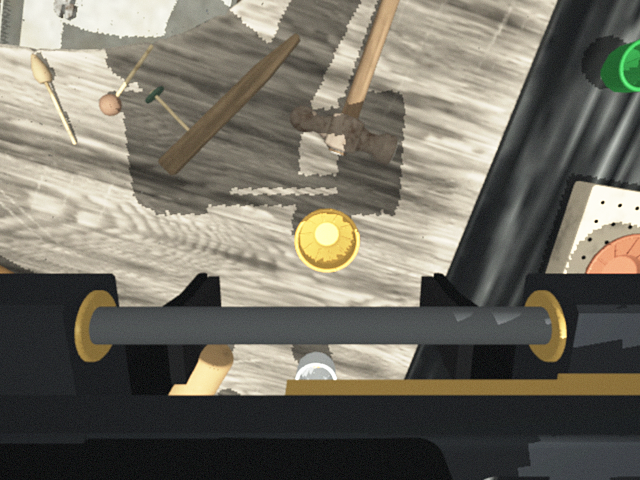

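The wrist view shows the brass cup's rim centred near (327,240), with the silver cup partly hidden at (317,365). I'll refine the brass centre from its outline.

```bash
cat >> h.py <<'E'
def outline(m,p,uv,zr,R,lo=(18,110,90),hi=(34,255,255)):
    "ellipse of colour blob at uv, rays to rim height zr -> circle fit of outer contour"
    h=cv2.cvtColor(p,cv2.COLOR_RGB2HSV);k=cv2.inRange(h,lo,hi);k=cv2.morphologyEx(k,cv2.MORPH_CLOSE,np.ones((5,5)))
    cs,_=cv2.findContours(k,cv2.RETR_EXTERNAL,cv2.CHAIN_APPROX_NONE)
    c=min((c for c in cs if cv2.contourArea(c)>150),key=lambda c:np.hypot(*(c[:,0].mean(0)-uv)))
    W=np.array([ray_z(m,*q,zr)[:2] for q in c[:,0]]);(x,y),r=cv2.minEnclosingCircle((W*1e3).astype(np.float32))
    A=np.c_[2*W,np.ones(len(W))];s=np.linalg.lstsq(A,(W**2).sum(1),rcond=None)[0]
    return s[:2],np.sqrt(s[2]+s[0]**2+s[1]**2),np.array([x,y,r])/1e3
E
python3 - <<'E'
from h import *
m=dict(np.load('pics/w1.npz'));print(outline(m,m['p'],(327,240),.023,.022))
m=dict(np.load('pics/top0.npz'));print(outline(m,m['p'],(408,303),.023,.022))
p,R=pose();print(p)
E
```

```text
(array([ 0.4365, -0.3874]), np.float64(0.021796674391728783), array([ 0.4371, -0.3872,  0.0227]))
(array([ 0.4341, -0.3863]), np.float64(0.021946749248386653), array([ 0.4342, -0.3861,  0.0232]))
[ 0.4347 -0.384   0.1393]
```

Request:
arm_command --series '[{"tx": -0.0025,"ty": -0.003,"tz": 0.04,"wx": 0,"wy": 0,"wz": 0},{"tx": -0.0025,"ty": -0.003,"tz": 0.07,"wx": 0,"wy": 0,"wz": 0},{"tx": -0.0025,"ty": -0.003,"tz": 0.095,"wx": 0,"wy": 0,"wz": 0},{"tx": -0.0025,"ty": -0.003,"tz": 0.11,"wx": 0,"wy": 0,"wz": 0},{"tx": -0.0025,"ty": -0.003,"tz": 0.11,"wx": 0,"wy": 0,"wz": 0},{"tx": -0.0025,"ty": -0.003,"tz": 0.11,"wx": 0,"wy": 0,"wz": 0}]'

```text
t: 4.85
tool_pos: [0.4376, -0.3876, 0.0303]
orientation: [0.0, 0.112, 0.994, -0.0]
ft_force: [1.3, -0.5, 0.1]
grip_width: 0.998
grasp_force: 0.0
```

Request:
arm_command --series '[{"tx": 0,"ty": 0,"tz": 0,"wx": 0,"wy": 0,"wz": 0},{"tx": 0,"ty": 0,"tz": 0,"wx": 0,"wy": 0,"wz": 0},{"tx": 0,"ty": 0,"tz": 0,"wx": 0,"wy": 0,"wz": 0},{"tx": 0,"ty": 0,"tz": 0,"wx": 0,"wy": 0,"wz": 0},{"tx": 0,"ty": 0,"tz": 0,"wx": 0,"wy": 0,"wz": 0},{"tx": 0,"ty": 0,"tz": 0,"wx": 0,"wy": 0,"wz": 0},{"tx": 0,"ty": 0,"tz": 0,"wx": 0,"wy": 0,"wz": 0},{"tx": 0,"ty": 0,"tz": 0,"wx": 0,"wy": 0,"wz": 0}]' --fingers 1 --grip_force 12

```text
t: 5.65
tool_pos: [0.4368, -0.388, 0.0296]
orientation: [-0.0, 0.113, 0.994, 0.0]
ft_force: [-0.5, 1.1, 0.4]
grip_width: 0.486
grasp_force: 12.0
```

Request:
arm_command --series '[{"tx": 0,"ty": 0,"tz": -0.03,"wx": 0,"wy": 0,"wz": 0},{"tx": 0,"ty": 0.0,"tz": -0.07,"wx": 0,"wy": 0,"wz": 0},{"tx": -0.0465,"ty": 0.214,"tz": -0.14,"wx": 0,"wy": 0,"wz": 0},{"tx": -0.0465,"ty": 0.214,"tz": -0.14,"wx": 0,"wy": 0,"wz": 0},{"tx": -0.0465,"ty": 0.214,"tz": -0.14,"wx": 0,"wy": 0,"wz": 0},{"tx": -0.0465,"ty": 0.214,"tz": -0.14,"wx": 0,"wy": 0,"wz": 0},{"tx": -0.0465,"ty": 0.214,"tz": -0.14,"wx": 0,"wy": 0,"wz": 0},{"tx": -0.0465,"ty": 0.214,"tz": -0.14,"wx": 0,"wy": 0,"wz": 0}]'

```text
t: 6.45
tool_pos: [0.5318, -0.1864, 0.1709]
orientation: [0.001, 0.11, 0.994, -0.0]
ft_force: [0.3, -0.9, -0.5]
grip_width: 0.484
grasp_force: 12.0
```

Request:
arm_command --series '[{"tx": 0,"ty": 0,"tz": 0,"wx": 0,"wy": 0,"wz": 0},{"tx": 0,"ty": 0,"tz": 0,"wx": 0,"wy": 0,"wz": 0},{"tx": 0,"ty": 0,"tz": 0,"wx": 0,"wy": 0,"wz": 0}]'

```text
t: 6.75
tool_pos: [0.5293, -0.191, 0.1689]
orientation: [-0.001, 0.114, 0.994, 0.0]
ft_force: [0.3, 0.7, -0.5]
grip_width: 0.489
grasp_force: 12.0
```

Run:
```python
from h import *
p0,R0=pose();print(p0)
m,p,d=cap('wrist','w2.png');P=cloud(m,d)
print('depth rim',rim(P,(.504,-.195),.036,.031,.003))
for L in('brass_cup','copper_cup'):
    for r in viewer.mark_of('wrist',L)[:3]:print(L,r['p'],r['location'],ray_z(m,*r['location'],.022))
print(w2px(m,(.504,-.195,.037)),w2px(m,p0+R0@np.array([0,0,.004])))
```

```text
[ 0.5293 -0.191   0.1689]
depth rim (array([ 0.5045, -0.1967,  0.0268]), 2974, np.float64(0.03549957720155855))
brass_cup 0.87 [317.6, 284.9] [ 0.5744 -0.2033  0.022 ]
copper_cup 0.57 [305.2, 197.3] [ 0.5045 -0.1965  0.022 ]
[306.2928 199.4586   0.283 ] [319.8729 305.4158   0.1652]
```

View pics/w2.png

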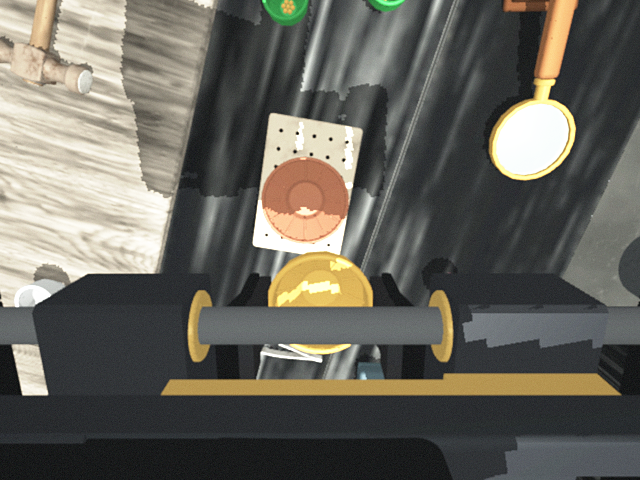

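The copper cup is fully visible, centred at (305,199). The held brass cup sits at (320,302), partly behind the gripper rod. Now I'll fit both.

```bash
cat >> h.py <<'E'
from scipy.optimize import least_squares
def arcfit(m,p,box,zr,r,lo,hi,vmax):
    "outer contour in image box above row vmax, projected to height zr, circle of known radius r"
    u0,v0,u1,v1=box;k=np.zeros(p.shape[:2],np.uint8);k[v0:v1,u0:u1]=cv2.inRange(cv2.cvtColor(p,cv2.COLOR_RGB2HSV),lo,hi)[v0:v1,u0:u1]
    k=cv2.morphologyEx(k,cv2.MORPH_CLOSE,np.ones((9,9)));c=max(cv2.findContours(k,cv2.RETR_EXTERNAL,cv2.CHAIN_APPROX_NONE)[0],key=cv2.contourArea)[:,0]
    c=c[c[:,1]<vmax];W=np.array([ray_z(m,*q,zr)[:2] for q in c]);f=least_squares(lambda x:np.hypot(*(W-x[:2]).T)-r,W.mean(0),loss='soft_l1',f_scale=.0007)
    f2=least_squares(lambda x:np.hypot(*(W-x[:2]).T)-x[2],[*f.x,r],loss='soft_l1',f_scale=.0007)
    return f.x,f2.x,np.sqrt(np.mean(f.fun**2)),len(c)
E
python3 - <<'E'
from h import *
m=dict(np.load('pics/w2.npz'));p0,R0=pose()
h=cv2.cvtColor(m['p'],cv2.COLOR_RGB2HSV);print(h[180,290],h[225,300],h[260,300],h[300,290])
c=arcfit(m,m['p'],(255,150,355,250),.037,.031,(3,60,50),(14,255,255),999);print('copper',c)
b=arcfit(m,m['p'],(262,248,378,360),p0[2]-.0066,.022,(15,90,60),(34,255,255),290);print('brass',b)
print('in tool',R0.T@np.array([*(b[0]-p0[:2]),0]))
print('shift',R0.T@np.array([*(c[0]-b[0]),0]))
E
```

```text
[  9 132 178] [ 15  93 252] [ 23 138 240] [ 30  94 255]
copper (array([ 0.5043, -0.1961]), array([ 0.5041, -0.1961,  0.0302]), np.float64(0.000973489220637011), 250)
brass (array([ 0.5289, -0.1908]), array([ 0.5288, -0.1908,  0.0219]), np.float64(0.0002437294974174259), 121)
in tool [ 0.0006 -0.0002  0.    ]
shift [ 0.0227 -0.0107  0.    ]
```

Request:
arm_command --series '[{"tx": 0.0225,"ty": -0.011,"tz": 0.02,"wx": 0,"wy": 0,"wz": 0},{"tx": 0.0225,"ty": -0.011,"tz": 0.04,"wx": 0,"wy": 0,"wz": 0},{"tx": 0.0225,"ty": -0.011,"tz": 0.07,"wx": 0,"wy": 0,"wz": 0},{"tx": 0.0225,"ty": -0.011,"tz": 0.09,"wx": 0,"wy": 0,"wz": 0},{"tx": 0.0225,"ty": -0.011,"tz": 0.1,"wx": 0,"wy": 0,"wz": 0},{"tx": 0.0225,"ty": -0.011,"tz": 0.107,"wx": 0,"wy": 0,"wz": 0},{"tx": 0.0225,"ty": -0.011,"tz": 0.111,"wx": 0,"wy": 0,"wz": 0},{"tx": 0.0225,"ty": -0.011,"tz": 0.111,"wx": 0,"wy": 0,"wz": 0}]'

```text
t: 7.7
tool_pos: [0.5059, -0.1958, 0.0587]
orientation: [0.0, 0.113, 0.994, -0.0]
ft_force: [0.5, 0.4, -0.7]
grip_width: 0.486
grasp_force: 12.0
```

Request:
arm_command --series '[{"tx": 0,"ty": 0,"tz": 0.001,"wx": 0,"wy": 0,"wz": 0},{"tx": 0,"ty": 0,"tz": 0.002,"wx": 0,"wy": 0,"wz": 0},{"tx": 0,"ty": 0,"tz": 0.003,"wx": 0,"wy": 0,"wz": 0},{"tx": 0,"ty": 0,"tz": 0.003,"wx": 0,"wy": 0,"wz": 0},{"tx": 0,"ty": 0,"tz": 0.003,"wx": 0,"wy": 0,"wz": 0}]'

```text
t: 8.2
tool_pos: [0.5057, -0.1955, 0.0557]
orientation: [0.0, 0.113, 0.994, -0.0]
ft_force: [-1.0, -0.1, -0.6]
grip_width: 0.488
grasp_force: 12.0
```

Request:
arm_command --series '[{"tx": 0.001,"ty": -0.0005,"tz": 0.0005,"wx": 0,"wy": 0,"wz": 0},{"tx": 0.001,"ty": -0.0005,"tz": 0.001,"wx": 0,"wy": 0,"wz": 0},{"tx": 0.001,"ty": -0.0005,"tz": 0.0015,"wx": 0,"wy": 0,"wz": 0},{"tx": 0.001,"ty": -0.0005,"tz": 0.0015,"wx": 0,"wy": 0,"wz": 0},{"tx": 0.001,"ty": -0.0005,"tz": 0.0015,"wx": 0,"wy": 0,"wz": 0}]'

```text
t: 8.7
tool_pos: [0.5046, -0.1958, 0.054]
orientation: [-0.0, 0.113, 0.994, 0.0]
ft_force: [-0.0, -0.5, -0.7]
grip_width: 0.488
grasp_force: 12.0
```

Request:
arm_command --series '[{"tx": 0,"ty": 0,"tz": 0.0005,"wx": 0,"wy": 0,"wz": 0},{"tx": 0,"ty": 0,"tz": 0.001,"wx": 0,"wy": 0,"wz": 0},{"tx": 0,"ty": 0,"tz": 0.001,"wx": 0,"wy": 0,"wz": 0}]'

```text
t: 9.0
tool_pos: [0.5045, -0.1958, 0.053]
orientation: [-0.0, 0.113, 0.994, 0.0]
ft_force: [-0.7, -0.5, -0.2]
grip_width: 0.486
grasp_force: 12.0
```

Request:
arm_command --series '[{"tx": 0,"ty": 0,"tz": 0,"wx": 0,"wy": 0,"wz": 0},{"tx": 0,"ty": 0,"tz": 0,"wx": 0,"wy": 0,"wz": 0},{"tx": 0,"ty": 0,"tz": 0,"wx": 0,"wy": 0,"wz": 0},{"tx": 0,"ty": 0,"tz": -0.02,"wx": 0,"wy": 0,"wz": 0},{"tx": 0,"ty": 0,"tz": -0.06,"wx": 0,"wy": 0,"wz": 0},{"tx": 0,"ty": 0,"tz": -0.1,"wx": 0,"wy": 0,"wz": 0},{"tx": 0,"ty": 0,"tz": -0.115,"wx": 0,"wy": 0,"wz": 0},{"tx": 0,"ty": 0,"tz": -0.115,"wx": 0,"wy": 0,"wz": 0}]' --fingers -0.4

```text
t: 9.8
tool_pos: [0.5062, -0.1967, 0.1708]
orientation: [0.003, 0.113, 0.994, -0.001]
ft_force: [0.4, 1.0, 0.2]
grip_width: 0.696
grasp_force: 0.0
```

Run:
```python
from h import *
p0,R0=pose();print(p0)
m,p,d=cap('wrist','w3.png');P=cloud(m,d)
print('depth brass rim',rim(P,(.504,-.195),.048,.022,.003))
c=w2px(m,(.504,-.195,.048));print(c)
u,v=int(c[0]),int(c[1])
print('brass',arcfit(m,p,(u-60,v-50,u+60,v+50),.048,.022,(16,90,60),(34,255,255),999))
print('copper',arcfit(m,p,(u-70,v-70,u+70,v+60),.037,.031,(3,60,50),(34,255,255),999))
x0=max(0,u-100);cv2.imwrite('pics/v3.png',cv2.resize(p[max(0,v-90):v+90,x0:u+100,::-1],None,fx=3,fy=3,interpolation=cv2.INTER_CUBIC))
Q=P.reshape(-1,3);r=np.hypot(Q[:,0]-.5045,Q[:,1]+.196)
for a,b in((0,.007),(.009,.012),(.0195,.022),(.028,.031)):
    k=(r>a)&(r<b)&(Q[:,2]<.1);A=np.c_[Q[k][:,:2]-[.5045,-.196],np.ones(k.sum())];print(a,np.percentile(Q[k][:,2],[10,50,90]))
```

```text
[ 0.5062 -0.1967  0.1708]
depth brass rim (array([ 0.5033, -0.1958,  0.0206]), 814, np.float64(0.04891706503896805))
[322.0598 230.3267   0.2793]
brass (array([ 0.504 , -0.1964]), array([ 0.5036, -0.1974,  0.0238]), np.float64(0.0026369199174947526), 238)
copper (array([ 0.5047, -0.1967]), array([ 0.5047, -0.1967,  0.0309]), np.float64(0.0014145760689373195), 277)
0 [0.0277 0.0285 0.0294]
0.009 [0.0292 0.0318 0.0337]
0.0195 [0.033  0.0489 0.0499]
0.028 [0.0229 0.0377 0.0389]
```

View pics/v3.png

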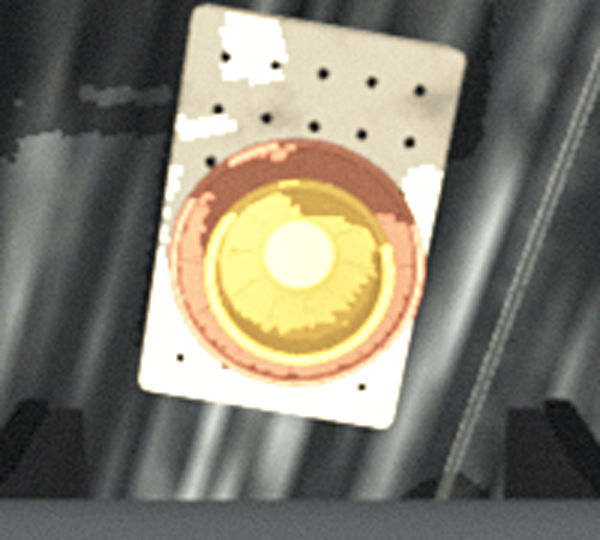

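The brass cup is seated: its floor is at 28.5 mm, and its rim is 11 mm above the copper rim and concentric in the crop. Next, the silver cup.

Request:
arm_command --series '[{"tx": -0.08,"ty": -0.209,"tz": 0.028,"wx": 0,"wy": 0,"wz": 0},{"tx": -0.08,"ty": -0.209,"tz": 0.028,"wx": 0,"wy": 0,"wz": 0},{"tx": -0.08,"ty": -0.209,"tz": 0.028,"wx": 0,"wy": 0,"wz": 0},{"tx": -0.08,"ty": -0.209,"tz": 0.028,"wx": 0,"wy": 0,"wz": 0},{"tx": -0.08,"ty": -0.209,"tz": 0.028,"wx": 0,"wy": 0,"wz": 0},{"tx": -0.08,"ty": -0.209,"tz": 0.028,"wx": 0,"wy": 0,"wz": 0},{"tx": -0.08,"ty": -0.209,"tz": 0.028,"wx": 0,"wy": 0,"wz": 0}]'

```text
t: 10.55
tool_pos: [0.5344, -0.4164, 0.1374]
orientation: [-0.002, 0.113, 0.994, 0.002]
ft_force: [-1.2, 0.4, 0.4]
grip_width: 0.699
grasp_force: 0.0
```

Run:
```python
from h import *
p0,R0=pose();print(p0)
m,p,d=cap('wrist','w4.png');P=cloud(m,d)
print('depth rim',rim(P,(.536,-.417),.029,.015,.003))
for r in viewer.mark_of('wrist','silver_cup')[:2]:print(r['p'],r['location'],ray_z(m,*r['location'],0))
c=w2px(m,(.536,-.417,.029));u,v=int(c[0]),int(c[1]);print(u,v)
h=cv2.cvtColor(p,cv2.COLOR_RGB2HSV);print(h[v-30:v+31:6,u].tolist(),h[v,u-36:u+37:6].tolist())
cv2.imwrite('pics/v4.png',cv2.resize(p[max(0,v-80):v+80,u-100:u+100,::-1],None,fx=3,fy=3,interpolation=cv2.INTER_CUBIC))
```

```text
[ 0.5344 -0.4164  0.1374]
depth rim (array([ 0.5344, -0.4185,  0.0134]), 192, np.float64(0.029604532304729925))
0.89 [317.3, 232.6] [ 0.5354 -0.4182  0.    ]
319 243
[[22, 36, 129], [39, 11, 168], [50, 3, 228], [26, 113, 253], [25, 116, 247], [38, 9, 225], [50, 4, 214], [68, 5, 204], [53, 5, 193], [18, 11, 240], [21, 18, 244]] [[23, 28, 236], [22, 19, 245], [0, 0, 255], [30, 1, 255], [30, 1, 251], [30, 1, 253], [38, 9, 225], [45, 5, 211], [53, 5, 206], [0, 0, 255], [18, 40, 180], [20, 37, 158], [20, 40, 147]]
```

View pics/v4.png

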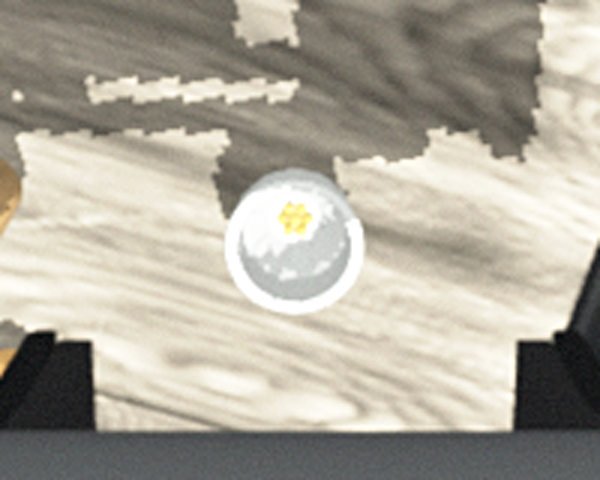

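The gold granules on the floor confirm this is the silver cup. Its rim is at crop (294,241), world about (0.536, -0.418).

Request:
arm_command --series '[{"tx": -0.002,"ty": -0.001,"tz": 0.04,"wx": 0,"wy": 0,"wz": 0},{"tx": -0.002,"ty": -0.001,"tz": 0.07,"wx": 0,"wy": 0,"wz": 0},{"tx": -0.002,"ty": -0.001,"tz": 0.09,"wx": 0,"wy": 0,"wz": 0},{"tx": -0.002,"ty": -0.001,"tz": 0.101,"wx": 0,"wy": 0,"wz": 0},{"tx": -0.002,"ty": -0.001,"tz": 0.101,"wx": 0,"wy": 0,"wz": 0},{"tx": -0.002,"ty": -0.001,"tz": 0.101,"wx": 0,"wy": 0,"wz": 0},{"tx": -0.002,"ty": -0.001,"tz": 0.101,"wx": 0,"wy": 0,"wz": 0}]'

```text
t: 11.35
tool_pos: [0.5384, -0.4194, 0.0407]
orientation: [0.001, 0.112, 0.994, -0.001]
ft_force: [-0.3, 0.0, 0.9]
grip_width: 0.701
grasp_force: 0.0
```

Request:
arm_command --series '[{"tx": 0,"ty": 0,"tz": 0,"wx": 0,"wy": 0,"wz": 0},{"tx": 0,"ty": 0,"tz": 0,"wx": 0,"wy": 0,"wz": 0},{"tx": 0,"ty": 0,"tz": 0,"wx": 0,"wy": 0,"wz": 0},{"tx": 0,"ty": 0,"tz": 0,"wx": 0,"wy": 0,"wz": 0},{"tx": 0,"ty": 0,"tz": 0,"wx": 0,"wy": 0,"wz": 0},{"tx": 0,"ty": 0,"tz": 0,"wx": 0,"wy": 0,"wz": 0},{"tx": 0,"ty": 0,"tz": 0,"wx": 0,"wy": 0,"wz": 0}]' --fingers 1 --grip_force 12

```text
t: 12.05
tool_pos: [0.5375, -0.4189, 0.0391]
orientation: [0.0, 0.113, 0.994, -0.0]
ft_force: [-0.7, -0.1, 1.0]
grip_width: 0.338
grasp_force: 12.0
```

Request:
arm_command --series '[{"tx": 0,"ty": 0,"tz": 0,"wx": 0,"wy": 0,"wz": 0},{"tx": 0,"ty": 0,"tz": 0,"wx": 0,"wy": 0,"wz": 0},{"tx": 0.001,"ty": 0.0005,"tz": 0.003,"wx": 0,"wy": 0,"wz": 0},{"tx": 0.001,"ty": 0.0005,"tz": 0.003,"wx": 0,"wy": 0,"wz": 0},{"tx": 0.001,"ty": 0.0005,"tz": 0.003,"wx": 0,"wy": 0,"wz": 0}]' --fingers 0

```text
t: 12.55
tool_pos: [0.5364, -0.4179, 0.0357]
orientation: [-0.0, 0.113, 0.994, 0.0]
ft_force: [-0.6, -1.3, 0.1]
grip_width: 0.498
grasp_force: 0.0
```

Request:
arm_command --series '[{"tx": 0,"ty": 0,"tz": 0,"wx": 0,"wy": 0,"wz": 0},{"tx": 0,"ty": 0,"tz": 0,"wx": 0,"wy": 0,"wz": 0},{"tx": 0,"ty": 0,"tz": 0,"wx": 0,"wy": 0,"wz": 0},{"tx": 0,"ty": 0,"tz": 0,"wx": 0,"wy": 0,"wz": 0},{"tx": 0,"ty": 0,"tz": 0,"wx": 0,"wy": 0,"wz": 0}]' --fingers 1

```text
t: 13.05
tool_pos: [0.5367, -0.4182, 0.0361]
orientation: [0.0, 0.113, 0.994, -0.0]
ft_force: [0.2, -0.6, 0.6]
grip_width: 0.338
grasp_force: 12.0
```

Request:
arm_command --series '[{"tx": 0,"ty": 0,"tz": -0.03,"wx": 0,"wy": 0,"wz": 0},{"tx": 0,"ty": 0,"tz": -0.07,"wx": 0,"wy": 0,"wz": 0},{"tx": 0.0575,"ty": 0.221,"tz": -0.149,"wx": 0,"wy": 0,"wz": 0},{"tx": 0.0575,"ty": 0.221,"tz": -0.149,"wx": 0,"wy": 0,"wz": 0},{"tx": 0.0575,"ty": 0.221,"tz": -0.149,"wx": 0,"wy": 0,"wz": 0},{"tx": 0.0575,"ty": 0.221,"tz": -0.149,"wx": 0,"wy": 0,"wz": 0},{"tx": 0.0575,"ty": 0.221,"tz": -0.149,"wx": 0,"wy": 0,"wz": 0},{"tx": 0.0575,"ty": 0.221,"tz": -0.149,"wx": 0,"wy": 0,"wz": 0}]'

```text
t: 13.85
tool_pos: [0.5296, -0.1848, 0.1869]
orientation: [0.0, 0.11, 0.994, 0.001]
ft_force: [-0.4, 0.2, -0.8]
grip_width: 0.341
grasp_force: 12.0
```

Request:
arm_command --series '[{"tx": 0,"ty": 0,"tz": 0,"wx": 0,"wy": 0,"wz": 0},{"tx": 0,"ty": 0,"tz": 0,"wx": 0,"wy": 0,"wz": 0},{"tx": 0,"ty": 0,"tz": 0,"wx": 0,"wy": 0,"wz": 0},{"tx": 0,"ty": 0,"tz": 0,"wx": 0,"wy": 0,"wz": 0}]'

```text
t: 14.25
tool_pos: [0.5299, -0.191, 0.1844]
orientation: [-0.0, 0.114, 0.994, 0.0]
ft_force: [0.4, -0.3, -0.1]
grip_width: 0.338
grasp_force: 12.0
```

Run:
```python
from h import *
p0,R0=pose();print(p0)
m,p,d=cap('wrist','w5.png');P=cloud(m,d)
print('brass rim depth',rim(P,(.504,-.196),.0485,.022,.0025))
c=w2px(m,(.504,-.196,.048));u,v=int(c[0]),int(c[1]);print(u,v)
print('brass',arcfit(m,p,(u-50,v-50,u+50,v+50),.048,.022,(17,80,60),(34,255,255),999))
print('copper',arcfit(m,p,(u-70,v-70,u+70,v+60),.037,.031,(3,60,50),(34,255,255),999))
t=P-p0;T=t@R0; k=(abs(T[...,0])<.03)&(abs(T[...,1])<.02)&(T[...,2]>.001)&(T[...,2]<.013)&(d>0);print('silver pts tool',k.sum(),rim(T,(0,0),.007,.015,.002))
s=w2px(m,p0+R0@[0,0,.007]);print(s);cv2.imwrite('pics/v5.png',cv2.resize(p[int(v)-60:int(s[1])+50,int(s[0])-110:int(s[0])+110,::-1],None,fx=3,fy=3,interpolation=cv2.INTER_CUBIC));print(int(v)-60,int(s[0])-110)
```

```text
[ 0.5299 -0.191   0.1844]
brass rim depth (array([ 0.5035, -0.1958,  0.0206]), 737, np.float64(0.04897100007619458))
305 197
brass (array([ 0.5086, -0.1967]), array([ 0.5075, -0.1961,  0.0247]), np.float64(0.003113602980632767), 241)
copper (array([ 0.5048, -0.1964]), array([ 0.5047, -0.1964,  0.0309]), np.float64(0.0011852377278741817), 268)
silver pts tool 1355 (array([-0.0065,  0.    ,  0.0219]), 261, np.float64(0.007210654442110417))
[319.9243 302.4614   0.1681]
137 209
```

View pics/v5.png

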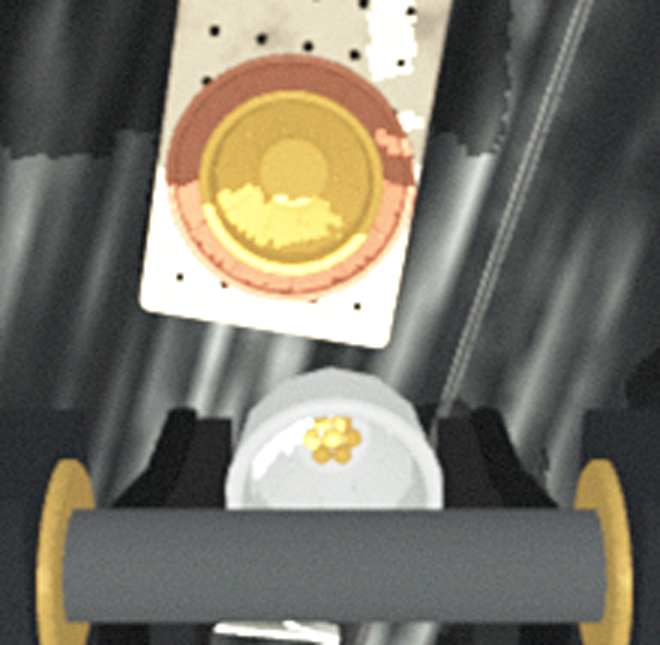

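The crop shows the brass rim centred at (292,183) and concentric with the copper. The held silver rim spans u 228–442 with its top edge at v≈398.

Run:
```python
from h import *
m=dict(np.load('pics/w5.npz'));p0,R0=pose();print(p0)
b=ray_z(m,306.3,198,.048);print('brass',b)
zs=p0[2]-.007
for L in[(209+228/3,137+500/3),(209+442/3,137+500/3),(209+335/3,137+398/3)]:print(R0.T@(ray_z(m,*L,zs)-p0))
# brass floor circle: crop centre (294,167)
print('floor',ray_z(m,209+294/3,137+168/3,.028))
```

```text
[ 0.5299 -0.1909  0.1845]
brass [ 0.5043 -0.1952  0.048 ]
[-0.0006 -0.0149  0.007 ]
[-0.0006  0.0152  0.007 ]
[0.0145 0.0002 0.007 ]
floor [ 0.5036 -0.1951  0.028 ]
```

Request:
arm_command --series '[{"tx": 0.0245,"ty": -0.0105,"tz": 0.02,"wx": 0,"wy": 0,"wz": 0},{"tx": 0.0245,"ty": -0.0105,"tz": 0.05,"wx": 0,"wy": 0,"wz": 0},{"tx": 0.0245,"ty": -0.0105,"tz": 0.08,"wx": 0,"wy": 0,"wz": 0},{"tx": 0.0245,"ty": -0.0105,"tz": 0.1,"wx": 0,"wy": 0,"wz": 0},{"tx": 0.0245,"ty": -0.0105,"tz": 0.108,"wx": 0,"wy": 0,"wz": 0},{"tx": 0.0245,"ty": -0.0105,"tz": 0.113,"wx": 0,"wy": 0,"wz": 0},{"tx": 0.0245,"ty": -0.0105,"tz": 0.116,"wx": 0,"wy": 0,"wz": 0},{"tx": 0.0245,"ty": -0.0105,"tz": 0.116,"wx": 0,"wy": 0,"wz": 0}]'

```text
t: 15.1
tool_pos: [0.5043, -0.1949, 0.0695]
orientation: [0.0, 0.113, 0.994, -0.0]
ft_force: [-1.3, 0.7, -0.1]
grip_width: 0.337
grasp_force: 12.0
```

Request:
arm_command --series '[{"tx": 0,"ty": 0,"tz": 0.001,"wx": 0,"wy": 0,"wz": 0},{"tx": 0,"ty": 0,"tz": 0.002,"wx": 0,"wy": 0,"wz": 0},{"tx": 0,"ty": 0,"tz": 0.003,"wx": 0,"wy": 0,"wz": 0},{"tx": 0,"ty": 0,"tz": 0.003,"wx": 0,"wy": 0,"wz": 0},{"tx": 0,"ty": 0,"tz": 0.003,"wx": 0,"wy": 0,"wz": 0}]'

```text
t: 15.6
tool_pos: [0.5039, -0.1946, 0.0662]
orientation: [0.0, 0.113, 0.994, -0.0]
ft_force: [0.2, -0.3, -0.2]
grip_width: 0.339
grasp_force: 12.0
```

Request:
arm_command --series '[{"tx": 0,"ty": -0.001,"tz": 0.0005,"wx": 0,"wy": 0,"wz": 0},{"tx": 0,"ty": -0.001,"tz": 0.001,"wx": 0,"wy": 0,"wz": 0},{"tx": 0,"ty": -0.001,"tz": 0.0015,"wx": 0,"wy": 0,"wz": 0},{"tx": 0,"ty": -0.001,"tz": 0.002,"wx": 0,"wy": 0,"wz": 0},{"tx": 0,"ty": -0.001,"tz": 0.0025,"wx": 0,"wy": 0,"wz": 0},{"tx": 0,"ty": -0.001,"tz": 0.0025,"wx": 0,"wy": 0,"wz": 0}]'

```text
t: 16.2
tool_pos: [0.5035, -0.1955, 0.0635]
orientation: [-0.0, 0.113, 0.994, 0.0]
ft_force: [-0.4, -0.8, -0.2]
grip_width: 0.337
grasp_force: 12.0
```

Request:
arm_command --series '[{"tx": 0,"ty": 0,"tz": 0.0003,"wx": 0,"wy": 0,"wz": 0},{"tx": 0,"ty": 0,"tz": 0,"wx": 0,"wy": 0,"wz": 0},{"tx": 0,"ty": 0,"tz": 0,"wx": 0,"wy": 0,"wz": 0},{"tx": 0,"ty": 0,"tz": -0.02,"wx": 0,"wy": 0,"wz": 0},{"tx": 0,"ty": 0,"tz": -0.06,"wx": 0,"wy": 0,"wz": 0},{"tx": 0,"ty": 0,"tz": -0.1,"wx": 0,"wy": 0,"wz": 0},{"tx": 0,"ty": 0,"tz": -0.12,"wx": 0,"wy": 0,"wz": 0},{"tx": 0,"ty": 0,"tz": -0.12,"wx": 0,"wy": 0,"wz": 0}]' --fingers -0.1

```text
t: 17.0
tool_pos: [0.5056, -0.1968, 0.1869]
orientation: [0.004, 0.113, 0.994, -0.002]
ft_force: [0.8, -1.3, -1.1]
grip_width: 0.552
grasp_force: 0.0
```

Run:
```python
from h import *
p0,R0=pose();print(p0)
m,p,d=cap('wrist','w6.png');P=cloud(m,d)
Q=P.reshape(-1,3);r=np.hypot(Q[:,0]-.504,Q[:,1]+.1955)
for a,b in((.0125,.0155),(.019,.023),(.028,.032)):
    k=(r>a)&(r<b)&(Q[:,2]<.1);z=np.percentile(Q[k][:,2],90);print(a,z,rim(P,(.504,-.1955),z,(a+b)/2,.0025))
    S=Q[k&(abs(Q[:,2]-z)<.0025)];print('  plane',np.linalg.lstsq(np.c_[S[:,:2]-[.504,-.1955],np.ones(len(S))],S[:,2],rcond=None)[0])
c=w2px(m,(.504,-.1955,.05));u,v=int(c[0]),int(c[1]);print(u,v)
cv2.imwrite('pics/v6.png',cv2.resize(p[v-70:v+70,u-80:u+80,::-1],None,fx=4,fy=4,interpolation=cv2.INTER_CUBIC))
print(viewer.mark_of('wrist','lens')[:1])
```

```text
[ 0.5056 -0.1968  0.1869]
0.0125 0.05880568581510224 (array([ 0.5021, -0.1962,  0.0138]), 448, np.float64(0.058106580903318404))
  plane [-0.0054 -0.0006  0.0581]
0.019 0.0497879554151741 (array([ 0.5033, -0.1958,  0.0204]), 737, np.float64(0.04909233545226512))
  plane [-0.0037 -0.002   0.0491]
0.028 0.03886232247691396 (array([ 0.5044, -0.1971,  0.0278]), 1652, np.float64(0.03809483139942582))
  plane [-0.0029  0.006   0.038 ]
321 226
[{'location': [530.8, 166.4], 'p': 0.64}]
```

View pics/v6.png

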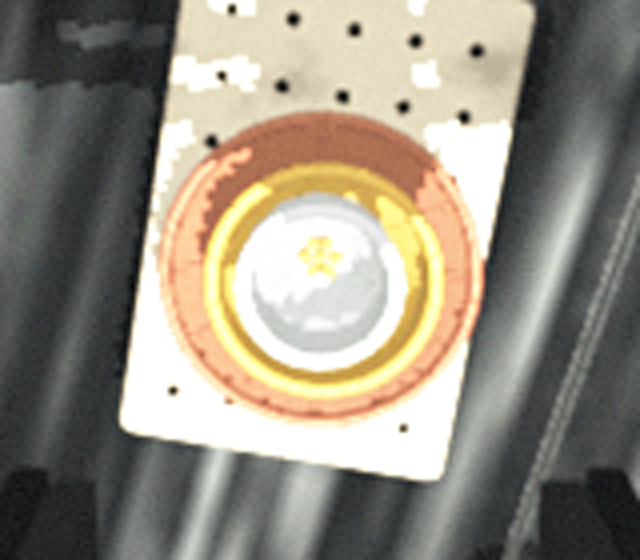

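The nest is done: rims at 58.1, 49.1 and 38.0 mm give the required 9 and 11 mm steps, all level. Next I'll view the needle point closely from two positions.

Request:
arm_command --series '[{"tx": -0.102,"ty": 0.121,"tz": -0.076,"wx": 0,"wy": 0,"wz": 0},{"tx": -0.102,"ty": 0.121,"tz": -0.076,"wx": 0,"wy": 0,"wz": 0},{"tx": -0.102,"ty": 0.121,"tz": -0.076,"wx": 0,"wy": 0,"wz": 0},{"tx": -0.102,"ty": 0.121,"tz": -0.076,"wx": 0,"wy": 0,"wz": 0},{"tx": -0.102,"ty": 0.121,"tz": -0.076,"wx": 0,"wy": 0,"wz": 0},{"tx": -0.102,"ty": 0.121,"tz": -0.076,"wx": 0,"wy": 0,"wz": 0},{"tx": -0.102,"ty": 0.121,"tz": -0.076,"wx": 0,"wy": 0,"wz": 0},{"tx": -0.102,"ty": 0.121,"tz": -0.076,"wx": 0,"wy": 0,"wz": 0}]'

```text
t: 17.9
tool_pos: [0.6285, -0.1013, 0.258]
orientation: [-0.002, 0.113, 0.994, 0.0]
ft_force: [0.5, -0.4, -0.1]
grip_width: 0.548
grasp_force: 0.0
```

Run:
```python
from h import *
p0,R0=pose();print(p0)
m,p,d=cap('wrist','w7.png');P=cloud(m,d)
for r in viewer.mark_of('wrist','needle_point')[:2]:
    u,v=r['location'];print(r['p'],u,v,ray_z(m,u,v,.126))
c=w2px(m,(.645,-.13,.126));print(c)
u,v=int(c[0]),int(c[1])
def low(P,c):
    Q=P.reshape(-1,3);k=(np.hypot(Q[:,0]-c[0],Q[:,1]-c[1])<.05)&(Q[:,2]>.11)&(Q[:,2]<.145);return Q[k]
Q=low(P,(.645,-.13));Q=Q[np.argsort(Q[:,0])];print(len(Q),Q[::max(1,len(Q)//25)])
for n in('scene','top'):
    k=dict(np.load(f'pics/{n}0.npz'));S=low(cloud(k,k['d']),(.645,-.13));S=S[np.argsort(S[:,0])];print(n,len(S),np.median(S[:,2]),S[::max(1,len(S)//12)])
cv2.imwrite('pics/v7.png',cv2.resize(p[v-60:v+60,u-80:u+80,::-1],None,fx=5,fy=5,interpolation=cv2.INTER_CUBIC));print(u,v)
```

```text
[ 0.6285 -0.1013  0.258 ]
0.89 285.9 256.8 [ 0.6408 -0.1298  0.126 ]
0.4 279.5 278.1 [ 0.6559 -0.1386  0.126 ]
[287.0408 262.1272   0.2947]
260 [[ 0.6405 -0.1303  0.1273]
 [ 0.643  -0.1308  0.1287]
 [ 0.6453 -0.1314  0.1285]
 [ 0.6471 -0.1318  0.1299]
 [ 0.6492 -0.1338  0.1295]
 [ 0.6507 -0.1334  0.1298]
 [ 0.6524 -0.1347  0.1287]
 [ 0.6539 -0.1359  0.1284]
 [ 0.6555 -0.1363  0.1282]
 [ 0.6569 -0.1351  0.1294]
 [ 0.6577 -0.1377  0.1278]
 [ 0.6589 -0.1355  0.1303]
 [ 0.6599 -0.1358  0.1295]
 [ 0.6611 -0.1346  0.1294]
 [ 0.662  -0.1349  0.1288]
 [ 0.663  -0.1344  0.1288]
 [ 0.6642 -0.1376  0.13  ]
 [ 0.6654 -0.1358  0.1281]
 [ 0.6664 -0.1353  0.1278]
 [ 0.6676 -0.137   0.1301]
 [ 0.6688 -0.1396  0.1297]
 [ 0.6701 -0.1399  0.1303]
 [ 0.6711 -0.1402  0.1296]
 [ 0.6724 -0.1397  0.1306]
 [ 0.6739 -0.1386  0.1298]
 [ 0.6753 -0.1405  0.1293]]
scene 63 0.12759039639140823 [[ 0.6428 -0.1291  0.1259]
 [ 0.6491 -0.1291  0.1254]
 [ 0.6535 -0.1316  0.128 ]
 [ 0.6571 -0.133   0.1279]
 [ 0.6618 -0.1334  0.1279]
 [ 0.6646 -0.1318  0.1276]
 [ 0.6695 -0.1344  0.1265]
 [ 0.6727 -0.1356  0.1284]
 [ 0.676  -0.1369  0.1303]
 [ 0.6808 -0.1393  0.1294]
 [ 0.6852 -0.1387  0.1247]
 [ 0.689  -0.1403  0.1245]
 [ 0.6926 -0.1421  0.1296]]
top 56 0.12795418849800272 [[ 0.6389 -0.1308  0.1274]
 [ 0.6475 -0.1326  0.1256]
 [ 0.6514 -0.1346  0.1269]
 [ 0.6572 -0.1367  0.1287]
 [ 0.6598 -0.1345  0.1264]
 [ 0.6632 -0.1367  0.1294]
 [ 0.6664 -0.1404  0.1246]
 [ 0.6693 -0.1386  0.13  ]
 [ 0.6738 -0.1405  0.1284]
 [ 0.677  -0.1402  0.1238]
 [ 0.68   -0.1404  0.1285]
 [ 0.6827 -0.1443  0.1261]
 [ 0.6861 -0.1424  0.1292]
 [ 0.6893 -0.1421  0.1242]]
287 262
```

View pics/v7.png

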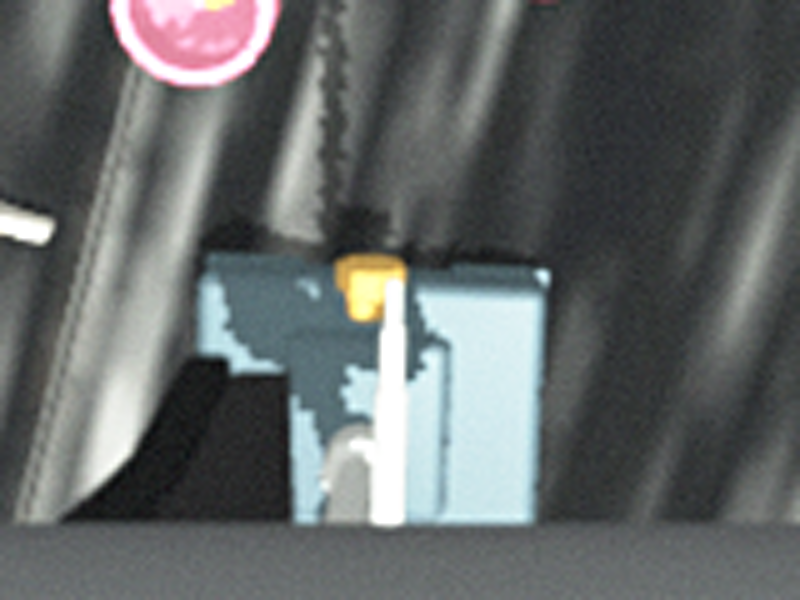

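The needle tip is at crop (395,278), wrist pixel (286,257.6), at a height of about 0.1265. Now a triangulation check and the lens geometry.

Run:
```python
from h import *
M={n:dict(np.load(f'pics/{n}.npz')) for n in('w7','scene0','top0','w2')}
def ray(m,u,v):
    R=m['R'];r=R.T@np.array([(u-m['cx'])/m['fx'],(v-m['cy'])/m['fy'],1]);return -R.T@m['t'],r/np.linalg.norm(r)
rs=[ray(M['w7'],286,257.6),ray(M['scene0'],229.5,222.7),ray(M['top0'],288,198)]
def tri(rs):
    A=sum(np.eye(3)-np.outer(d,d) for o,d in rs);b=sum((np.eye(3)-np.outer(d,d))@o for o,d in rs);return np.linalg.solve(A,b)
print(tri(rs),tri(rs[:2]),tri(rs[1:]))
for n in('top0','scene0','w2'):
    m=M[n];P=cloud(m,m['d']);h=cv2.cvtColor(m['p'],cv2.COLOR_RGB2HSV)
    Q=P.reshape(-1,3);H=h.reshape(-1,3)
    # handle: above bench, within region, height>.018
    k=(Q[:,0]>.36)&(Q[:,0]<.46)&(Q[:,1]>-.06)&(Q[:,1]<.05)&(Q[:,2]>.024)&(Q[:,2]<.08)
    S=Q[k];
    if len(S)>20:
        S=S[S[:,0]>.41] if (S[:,0]>.41).sum()>15 else S
        x=S[:,0];print(n,'handle n',len(S),'y=a+b(x-.43)',np.polyfit(x-.43,S[:,1],1),'z',np.polyfit(x-.43,S[:,2],1))
    k=(np.hypot(Q[:,0]-.494,Q[:,1]+.026)<.045)&(Q[:,2]>.004)&(Q[:,2]<.03);S=Q[k];print(n,'ring',len(S),np.median(S,0),S.min(0),S.max(0))
    u,v,_=w2px(m,(.494,-.026,.012));u,v=int(u),int(v);k=cv2.inRange(h,(15,90,80),(34,255,255));kk=np.zeros_like(k);kk[max(0,v-70):v+70,max(0,u-70):u+70]=k[max(0,v-70):v+70,max(0,u-70):u+70]
    c=max(cv2.findContours(kk,cv2.RETR_EXTERNAL,cv2.CHAIN_APPROX_NONE)[0],key=cv2.contourArea);W=np.array([ray_z(m,*q,.016)[:2] for q in c[:,0]])
    f=least_squares(lambda x:np.hypot(*(W-x[:2]).T)-x[2],[.494,-.026,.03],loss='soft_l1',f_scale=.0005);print(n,'ring fit',f.x)
```

```text
[ 0.6438 -0.131   0.1229] [ 0.6426 -0.1294  0.1246] [ 0.6449 -0.1316  0.1226]
top0 handle n 159 y=a+b(x-.43) [-0.2648 -0.0083] z [-0.1987  0.0318]
top0 ring 626 [ 0.4976 -0.0218  0.0123] [ 0.4514 -0.0663  0.004 ] [0.5317 0.0153 0.0294]
top0 ring fit [ 0.4997 -0.0228  0.0314]
scene0 handle n 340 y=a+b(x-.43) [-0.3458 -0.0024] z [-0.1818  0.031 ]
scene0 ring 1050 [ 0.4981 -0.0162  0.0122] [ 0.4512 -0.0514  0.004 ] [0.5325 0.0094 0.0279]
scene0 ring fit [ 0.4977 -0.017   0.029 ]
w2 handle n 1872 y=a+b(x-.43) [-0.1663 -0.0107] z [-0.2002  0.0327]
w2 ring 6107 [ 0.4972 -0.021   0.0141] [ 0.4495 -0.0535  0.0046] [0.5315 0.0061 0.03  ]
w2 ring fit [ 0.5    -0.0247  0.031 ]
```

Request:
arm_command --series '[{"tx": 0.202,"ty": 0.047,"tz": 0.07,"wx": 0,"wy": 0,"wz": 0},{"tx": 0.202,"ty": 0.047,"tz": 0.07,"wx": 0,"wy": 0,"wz": 0},{"tx": 0.202,"ty": 0.047,"tz": 0.07,"wx": 0,"wy": 0,"wz": 0},{"tx": 0.202,"ty": 0.047,"tz": 0.07,"wx": 0,"wy": 0,"wz": 0},{"tx": 0.202,"ty": 0.047,"tz": 0.07,"wx": 0,"wy": 0,"wz": 0},{"tx": 0.202,"ty": 0.047,"tz": 0.07,"wx": 0,"wy": 0,"wz": 0},{"tx": 0.202,"ty": 0.047,"tz": 0.07,"wx": 0,"wy": 0,"wz": 0},{"tx": 0.202,"ty": 0.047,"tz": 0.07,"wx": 0,"wy": 0,"wz": 0}]'

```text
t: 18.8
tool_pos: [0.4464, -0.0107, 0.1904]
orientation: [0.002, 0.113, 0.994, -0.0]
ft_force: [-0.2, -0.9, 0.7]
grip_width: 0.549
grasp_force: 0.0
```

Request:
arm_command --series '[{"tx": 0,"ty": 0,"tz": 0,"wx": 0,"wy": 0,"wz": 0},{"tx": 0,"ty": 0,"tz": 0,"wx": 0,"wy": 0,"wz": 0},{"tx": 0,"ty": 0,"tz": 0,"wx": 0,"wy": 0,"wz": 0}]'

```text
t: 19.1
tool_pos: [0.4444, -0.0098, 0.1896]
orientation: [0.0, 0.113, 0.994, -0.0]
ft_force: [0.3, 0.3, -0.4]
grip_width: 0.548
grasp_force: 0.0
```

```bash
cat > lens.py <<'E'
from h import *
p0,R0=pose();print(p0,R0[:,0])
m,p,d=cap('wrist','w8.png');T=(cloud(m,d)-p0)@R0;P=cloud(m,d)
# tool frame, z up height
X,Y,Z=T[...,0],T[...,1],P[...,2]
k=(Z>.018)&(Z<.06)&(abs(Y)<.03)&(X>-.015)&(X<.02)&(d>0)
print('handle',k.sum())
for a in np.arange(-.015,.02,.005):
    s=k&(X>=a)&(X<a+.005);t=s&(Z>np.percentile(Z[s],90)-.003) if s.sum() else s
    if s.sum():print(round(a+.0025,4),'y',Y[t].min(),Y[t].max(),Y[t].mean(),'ztop',np.median(Z[t]))
h=cv2.cvtColor(p,cv2.COLOR_RGB2HSV)
k=(X<-.02)&(X>-.11)&(abs(Y)<.05)&(Z>.006)&(Z<.04)&(d>0);S=T[k];print('ring x range',np.percentile(S[:,0],[1,99]),'y',np.percentile(S[:,1],[1,99]))
cv2.imwrite('pics/v8.png',p[:,:,::-1])
E
python3 lens.py
```

```text
[ 0.4444 -0.0098  0.1896] [-0.9745  0.2242 -0.0005]
handle 714
-0.0125 y -0.008044816746234295 0.0049039763438052855 -0.0012646633746682932 ztop 0.02773768919445895
-0.0075 y -0.007989845318192796 0.004875787438292409 -0.0015281662094765267 ztop 0.028822521097830785
-0.0025 y -0.007933588424835615 0.004829997253494302 -0.0017237557698975196 ztop 0.030000037174177027
0.0025 y -0.007877274345633026 0.004804057035777845 -0.0015897283696551636 ztop 0.031159998503718034
0.0075 y -0.008578889854453653 0.004774350086522716 -0.0017656295894606718 ztop 0.03231250741580207
0.0125 y -0.007744632894157152 0.0047238579086748885 -0.0017463674238941446 ztop 0.033502339203748434
0.0175 y -0.00844577979418817 0.004700258525496514 -0.0019397658172628583 ztop 0.0349487457659846
ring x range [-0.0796 -0.0228] y [-0.0282  0.0273]
```

View pics/v8.png

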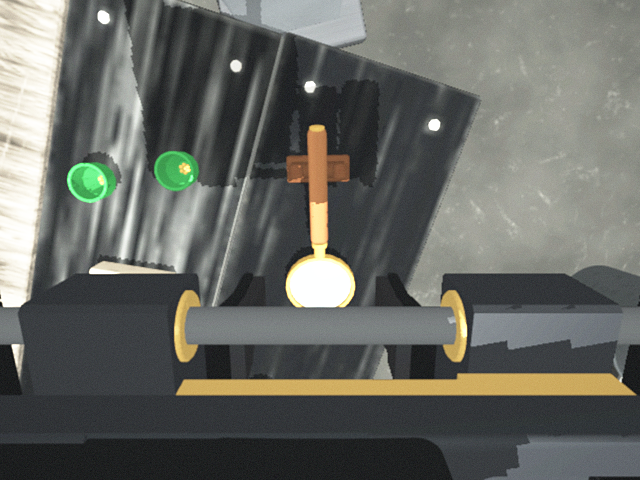

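The handle runs straight along tool x. Its neck joint is at (319,244), the rest at (318,170) and the ring's near edge at about (320,254).

Run:
```python
from h import *
p0,R0=pose();m=dict(np.load('pics/w8.npz'))
for n,u,v,z in(('neck',319,244,.026),('ringnear',320,254,.02),('rest',318,170,.036),('end',317,126,.045),('ringL',287,286,.013),('ringR',354,284,.013)):print(n,R0.T@(ray_z(m,u,v,z)-p0))
```

```text
neck [-0.0183 -0.0008  0.1636]
ringnear [-0.0286 -0.      0.1696]
rest [ 0.0421 -0.0015  0.1535]
end [ 0.0737 -0.0021  0.1445]
ringL [-0.0599 -0.0288  0.1766]
ringR [-0.058   0.0295  0.1766]
```

Request:
arm_command --series '[{"tx": 0,"ty": -0.0015,"tz": 0.04,"wx": 0,"wy": 6.5,"wz": 0},{"tx": 0,"ty": -0.0015,"tz": 0.08,"wx": 0,"wy": 13,"wz": 0},{"tx": 0,"ty": -0.0015,"tz": 0.12,"wx": 0,"wy": 13,"wz": 0},{"tx": 0,"ty": -0.0015,"tz": 0.145,"wx": 0,"wy": 13,"wz": 0},{"tx": 0,"ty": -0.0015,"tz": 0.158,"wx": 0,"wy": 13,"wz": 0},{"tx": 0,"ty": -0.0015,"tz": 0.165,"wx": 0,"wy": 13,"wz": 0},{"tx": 0,"ty": -0.0015,"tz": 0.165,"wx": 0,"wy": 13,"wz": 0},{"tx": 0,"ty": -0.0015,"tz": 0.165,"wx": 0,"wy": 13,"wz": 0}]'

```text
t: 19.95
tool_pos: [0.4441, -0.0111, 0.0255]
orientation: [-0.112, 0.112, 0.987, 0.013]
ft_force: [0.9, -0.4, -0.1]
grip_width: 0.554
grasp_force: 0.0
```

Request:
arm_command --series '[{"tx": 0,"ty": 0,"tz": 0,"wx": 0,"wy": 0,"wz": 0},{"tx": 0,"ty": 0,"tz": 0,"wx": 0,"wy": 0,"wz": 0}]'

```text
t: 20.15
tool_pos: [0.4441, -0.0111, 0.0255]
orientation: [-0.111, 0.112, 0.987, 0.013]
ft_force: [-0.2, 0.9, 0.4]
grip_width: 0.55
grasp_force: 0.0
```

Now close on the handle.

Request:
arm_command --series '[{"tx": 0,"ty": 0,"tz": 0.0015,"wx": 0,"wy": 0,"wz": 0},{"tx": 0,"ty": 0,"tz": 0.0015,"wx": 0,"wy": 0,"wz": 0},{"tx": 0,"ty": 0,"tz": 0.0015,"wx": 0,"wy": 0,"wz": 0},{"tx": 0,"ty": 0,"tz": 0.0015,"wx": 0,"wy": 0,"wz": 0},{"tx": 0,"ty": 0,"tz": 0.0015,"wx": 0,"wy": 0,"wz": 0},{"tx": 0,"ty": 0,"tz": 0.0015,"wx": 0,"wy": 0,"wz": 0},{"tx": 0,"ty": 0,"tz": 0.0015,"wx": 0,"wy": 0,"wz": 0},{"tx": 0,"ty": 0,"tz": 0.0015,"wx": 0,"wy": 0,"wz": 0}]' --fingers 1 --grip_force 40

```text
t: 20.95
tool_pos: [0.4431, -0.0109, 0.0231]
orientation: [-0.112, 0.112, 0.987, 0.013]
ft_force: [-0.2, -0.2, -1.3]
grip_width: 0.156
grasp_force: 40.1
```

Request:
arm_command --series '[{"tx": 0.009,"ty": 0,"tz": -0.039,"wx": 0,"wy": 0,"wz": 0},{"tx": 0.018,"ty": 0,"tz": -0.078,"wx": 0,"wy": 0,"wz": 0},{"tx": 0.027,"ty": 0,"tz": -0.117,"wx": 0,"wy": 0,"wz": 0},{"tx": 0.0315,"ty": 0,"tz": -0.1364,"wx": 0,"wy": -6,"wz": 0},{"tx": 0.0315,"ty": 0,"tz": -0.1364,"wx": 0,"wy": -13,"wz": 0},{"tx": 0.0315,"ty": 0,"tz": -0.1364,"wx": 0,"wy": -13,"wz": 0},{"tx": 0.0315,"ty": 0,"tz": -0.1364,"wx": 0,"wy": -13,"wz": 0},{"tx": 0.0315,"ty": 0,"tz": -0.1364,"wx": 0,"wy": -13,"wz": 0}]'

```text
t: 21.75
tool_pos: [0.4442, -0.0113, 0.1627]
orientation: [-0.0, 0.113, 0.994, 0.0]
ft_force: [0.4, 0.0, -0.8]
grip_width: 0.158
grasp_force: 40.1
```

```bash
cat > lz.py <<'E'
from h import *
import sys
p0,R0=pose();print(p0,R0.round(4).tolist())
g=p0-.0595*R0[:,0]
for n in('top','scene'):
    m,p,d=cap(n,f'{n}_{sys.argv[1]}.png');P=cloud(m,d)
    h=cv2.cvtColor(p,cv2.COLOR_RGB2HSV);k=cv2.inRange(h,(15,90,60),(34,255,255))>0
    r=np.hypot(P[...,0]-g[0],P[...,1]-g[1]);K=k&(r<.04)&(abs(P[...,2]-g[2])<.03)&(d>0)
    S=P[K];print(n,len(S),'min/max',S.min(0),S.max(0))
    f=least_squares(lambda x:np.hypot(S[:,0]-x[0],S[:,1]-x[1])-.0275,g[:2],loss='soft_l1',f_scale=.002);c=f.x
    S2=S[abs(np.hypot(*(S[:,:2]-c).T)-.0275)<.005]
    pl=np.linalg.lstsq(np.c_[S2[:,:2]-c,np.ones(len(S2))],S2[:,2],rcond=None)[0]
    res=S2[:,2]-np.c_[S2[:,:2]-c,np.ones(len(S2))]@pl;S3=S2[abs(res)<.003]
    pl=np.linalg.lstsq(np.c_[S3[:,:2]-c,np.ones(len(S3))],S3[:,2],rcond=None)[0]
    print('  centre',c,'tool',R0.T@(np.array([*c,g[2]])-p0),'top plane',pl,'tilt along tool x,y deg',np.degrees(R0[:2,:2].T@pl[:2]))
    # handle top
    T=(P-p0)@R0;H=(abs(T[...,1])<.006)&(T[...,2]>-.02)&(T[...,2]<.02)&(d>0)
    for a,b in((-.04,-.012),(.02,.07)):
        q=H&(T[...,0]>a)&(T[...,0]<b)
        if q.sum()>5:print('  handle',q.sum(),np.polyfit(T[q][:,0],T[q][:,2],1))
E
python3 lz.py a
```

```text
[ 0.4442 -0.0113  0.1627] [[-0.9746, 0.2241, -0.0008], [0.2241, 0.9746, 0.0001], [0.0008, -0.0, -1.0]]
top 108 min/max [ 0.4783 -0.0549  0.1605] [0.5309 0.0034 0.1712]
  centre [ 0.503  -0.0254] tool [-0.0605 -0.0006 -0.    ] top plane [-0.0035  0.0034  0.1672] tilt along tool x,y deg [0.2422 0.1459]
  handle 7 [-0.1716  0.0039]
scene 156 min/max [ 0.477  -0.0354  0.1586] [0.5295 0.0072 0.1681]
  centre [ 0.5038 -0.0214] tool [-0.0604  0.0034 -0.    ] top plane [ 0.0229 -0.047   0.1648] tilt along tool x,y deg [-1.8816 -2.3319]
  handle 257 [-0.0006 -0.0058]
```

Request:
arm_command --series '[{"tx": -0.011,"ty": -0.045,"tz": 0,"wx": 0,"wy": 0,"wz": 0},{"tx": -0.021,"ty": -0.09,"tz": 0,"wx": 0,"wy": 0,"wz": 0},{"tx": -0.031,"ty": -0.13,"tz": 0.005,"wx": 0,"wy": 0,"wz": 0},{"tx": -0.039,"ty": -0.167,"tz": 0.015,"wx": 0,"wy": 0,"wz": 0},{"tx": -0.039,"ty": -0.167,"tz": 0.03,"wx": 0,"wy": 0,"wz": 0},{"tx": -0.039,"ty": -0.167,"tz": 0.036,"wx": 0,"wy": 0,"wz": 0},{"tx": -0.039,"ty": -0.167,"tz": 0.036,"wx": 0,"wy": 0,"wz": 0},{"tx": -0.039,"ty": -0.167,"tz": 0.036,"wx": 0,"wy": 0,"wz": 0}]'

```text
t: 22.65
tool_pos: [0.4437, -0.1815, 0.1269]
orientation: [-0.001, 0.112, 0.994, 0.0]
ft_force: [-0.1, -0.3, -0.7]
grip_width: 0.154
grasp_force: 40.1
```

Request:
arm_command --series '[{"tx": 0,"ty": 0,"tz": 0,"wx": 0,"wy": 0,"wz": 0},{"tx": 0,"ty": 0,"tz": 0,"wx": 0,"wy": 0,"wz": 0},{"tx": 0,"ty": 0,"tz": 0,"wx": 0,"wy": 0,"wz": 0},{"tx": 0,"ty": 0,"tz": 0,"wx": 0,"wy": 0,"wz": 0}]'

```text
t: 23.05
tool_pos: [0.4439, -0.1822, 0.1274]
orientation: [0.0, 0.112, 0.994, -0.0]
ft_force: [-1.0, -0.1, -0.8]
grip_width: 0.158
grasp_force: 40.1
```

```bash
python3 lz.py b
python3 - <<'E'
from h import *
for n in('scene','top'):
  for f in(n+'0',n+'_b'):
    m=dict(np.load(f'pics/{f}.npz'));Q=cloud(m,m['d']).reshape(-1,3);d=np.array([np.cos(np.radians(-10)),0])
    k=(np.hypot(Q[:,0]-.645,Q[:,1]+.13)<.05)&(Q[:,2]>.11)&(Q[:,2]<.145);print(f,k.sum(),np.percentile(Q[k][:,2],[15,50,85]))
p=cv2.imread('pics/scene_b.png');cv2.imwrite('pics/v9.png',cv2.resize(p[150:350,180:440],(780,600),interpolation=cv2.INTER_CUBIC))
E
```

```text
[ 0.4439 -0.1822  0.1274] [[-0.9747, 0.2234, 0.0005], [0.2234, 0.9747, -0.0004], [-0.0006, -0.0003, -1.0]]
top 39 min/max [ 0.4814 -0.2244  0.1274] [ 0.5311 -0.1706  0.1384]
  centre [ 0.5028 -0.1959] tool [-0.0605 -0.0002  0.    ] top plane [0.006  0.0047 0.1309] tilt along tool x,y deg [-0.2763  0.3388]
  handle 43 [-0.0462 -0.0027]
scene 62 min/max [ 0.4768 -0.1815  0.1231] [ 0.5221 -0.1628  0.1324]
  centre [ 0.5038 -0.1917] tool [-0.0605  0.0041 -0.    ] top plane [-0.005  -0.0857  0.1282] tilt along tool x,y deg [-0.8187 -4.852 ]
scene0 63 [0.126  0.1276 0.1287]
scene_b 63 [0.1259 0.1272 0.1285]
top0 56 [0.1258 0.128  0.1297]
top_b 56 [0.1259 0.1279 0.1293]
```

View pics/v9.png

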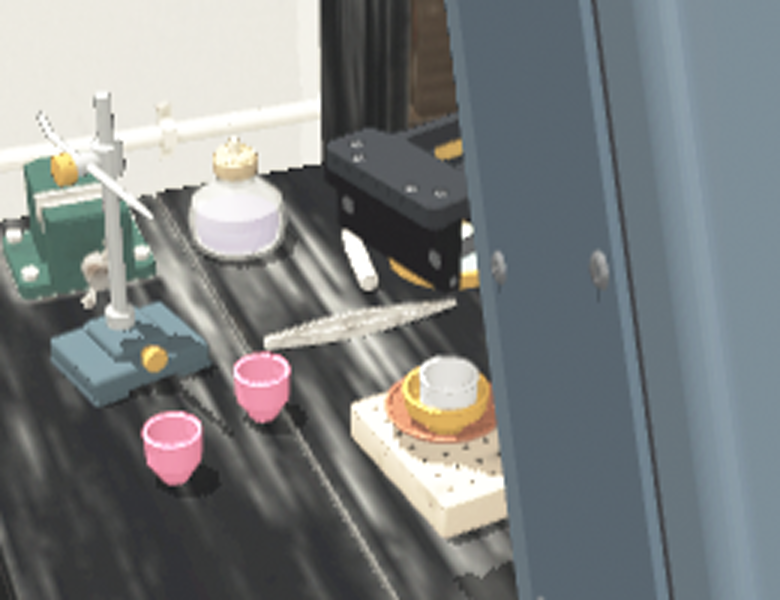

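Request:
arm_command --series '[{"tx": -0.001,"ty": 0,"tz": 0.001,"wx": 0,"wy": 0,"wz": 0},{"tx": -0.001,"ty": 0,"tz": 0.001,"wx": 0,"wy": 0,"wz": 0},{"tx": -0.001,"ty": 0,"tz": 0.001,"wx": 0,"wy": 0,"wz": 0},{"tx": -0.001,"ty": 0,"tz": 0.001,"wx": 0,"wy": 0,"wz": 0},{"tx": -0.001,"ty": 0,"tz": 0.001,"wx": 0,"wy": 0,"wz": 0},{"tx": -0.001,"ty": 0,"tz": 0.001,"wx": 0,"wy": 0,"wz": 0}]'

```text
t: 23.75
tool_pos: [0.4447, -0.1826, 0.1261]
orientation: [-0.0, 0.113, 0.994, 0.0]
ft_force: [0.3, 1.1, -0.1]
grip_width: 0.153
grasp_force: 40.1
```

Run:
```python
from h import *
print(pose()[0])
for i in range(3):
    viewer.capture('top');print(pose()[0][2])
m,p,d=cap('wrist');P=cloud(m,d);T=(P-pose()[0])@pose()[1]
for a,b in((-.09,-.03),(-.04,-.015),(.015,.07)):
    q=(abs(T[...,1])<.005)&(abs(T[...,2])<.03)&(T[...,0]>a)&(T[...,0]<b)&(d>0)
    if q.sum()>9:print(a,b,q.sum(),np.polyfit(T[q][:,0],T[q][:,2],1),np.polyfit(T[q][:,0],T[q][:,1],1))
from plant import finish_job
s=sensors.get_state();print(s['ft_force'],s['grasp_force'])
```

```text
[ 0.4447 -0.1826  0.1261]
0.12607058273310004
0.12607291820086913
0.12608316570614186
-0.04 -0.015 588 [-0.2293 -0.0114] [0.0086 0.0002]
0.015 0.07 4205 [-0.0012 -0.0078] [-0.  0.]
[ 0.4509 -0.1293 -0.6626] 40.08933301549405
```

```bash
python3 -c "
from plant import finish_job
print(finish_job())"
```

```text
the job is handed in; nothing more can be done
None
```

The job is handed in at about 24 s: the three cups are nested and seated level on the soldering block. The lens is held level over the middle of the nest at about 126 mm, matching my estimate of the needle height to within about 1–3 mm (two-view checks gave 123–125 mm). The needle was not moved.

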